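# Unpin the drying box and stack its lacquered cup

### The job

The finished red cup is shut in the lacquer drying box. Draw the locking pin out of its slanting hole and park it in the open notch beside the hole, hanging by its collar; then slide the lid fully open, lift the red cup out and nest it upright inside the red cup standing on the bench, not the black one. Do not let the cup drop from a height or tip it over, and leave the black cup, the jar, the spatula and the standing red cup where they are.

Things in the scene. Friction and masses are not known exactly. Their poses are not given: they have to be found in the camera images.
- box: Open-topped wooden drying box fixed to the bench, 170 x 170 mm outside, 80 mm high, walls 8 mm, inner floor 8 mm above the bench. Origin: centre of its underside. Its -x side (front, with the sloping plate) looks roughly to the robot's right, its y roughly at the robot. Covered by the sliding lid.
- dock: Dark steel plate 12 mm thick fixed to the box's front, its face sloping up and forwards. Origin: on the upper face at the bore's centre (13 mm hole); in the box frame at (-122, 0, 58) mm. z = outward normal = bore axis, 35 deg from vertical, leaning to the box's -x; y = box y; x = up the slope. The plate spans x -20..45, y -31..85 mm.
- notch (a point): Parking point of the side notch, on the plate's upper face 66 mm from the bore along the dock's y. The notch is a slot 14 mm wide right through the plate, along y, centred on dock x = 0, open at the plate's y = 85 mm edge and closed at y = 53 mm. Parked, the pin is parallel to the bore, its shank through the slot and its collar's underside on the plate.
- pin: Loose pin, 60 g; steel shank 10 mm dia, z -45..0; brass collar 24 mm dia, z 0..5; red grip 16 mm dia, z 5..35 mm. Origin: on the axis at the collar's underside; z from shank to grip. At the start it is in the bore, collar on the lid's brass tongue 6 mm above the plate, and locks the lid. The tall lid handle leans over it: take and draw it with the tool tilted along its axis.
- lid (a joint): Position of the sliding lid: 0 = shut, 0.15 m = fully open; it slides in the box's -y direction, with about 2 N of friction. Lid 170 x 170 x 8 mm lying on the box rim (top 88 mm above the bench). It carries a brass tongue 32 mm wide and 6 mm thick that lies on the sloping plate around the bore.
- lid_grip (a point): Middle of the top bar of the lid's tall dark handle: round bar 10 mm in diameter, 80 mm long along the box's y, 168 mm above the bench; moves with the lid. Lid shut: at (-117, 0, 168) mm in the box frame. Two 10 mm legs slope from the bar's ends (y = +-40 mm) down to the lid, 45 mm nearer the box's middle.
- cup: Loose red lacquered footed cup inside the box, on its floor. All three cups are alike: foot 29 mm dia, 22 mm high; bowl widening from 36 mm dia at height 22 mm to 61 mm at 52 mm; rim 62 mm dia at height 66 mm; wall 3.5 mm; inner floor 27 mm above the underside, so a nested cup stands 27 mm higher. Origin: centre of the foot's underside, z up. About 90 g.
- cup_red: Loose red lacquered cup of the same shape standing on the bench: the one to nest into. Origin: centre of the foot's underside.
- cup_black: Loose black lacquered cup of the same shape standing on the bench: to be left alone. Origin: centre of the foot's underside.
- jar: Amber glass jar, 56 mm in diameter, 75 mm high, white cap: to be left alone. Origin: centre of its underside.
- spatula: Wooden spatula, 200 mm long, lying flat: to be left alone. Origin: centre of its underside; x along it.

How it is judged:
By the outcome, as a careful person would: the job done as asked, in the order asked, and still so for the second after the job is handed in, with the robot touching nothing.
It also fails if it takes over 59 s, if anything falls off the work surface, if the arm or the gripper's body presses on something with over 40 N, if the wrist force passes 120 N, or if a joint passes its speed limit or range.

### The arm

A 7-joint arm with a two-finger parallel gripper is mounted at the origin on the work surface. World frame = base frame: x ahead of the robot, y to its left, z up, the work surface at z = 0. Lengths are in m, angles in rad, forces in N, time in s.
With the tool pointing down it reaches from about 0.425 to 0.875 m from the base axis. Payload 4.7 kg.
Tool frame: the origin (TCP) lies at the very end of the fingers, on their centre line; the grasp point (between the pads) lies 19 mm behind it; z points along the fingers, y is the direction in which the jaws open and shut (so a half turn about z gives the same grasp; the last joint's range is limited). The gripper opens to 87 mm and grips with 3 to 60 N. Pads are 19 mm wide; open, the fingers measure 117 mm over their backs; the gripper's body (75 mm by 190 mm) begins 51 mm behind the grasp point.
Start: joints at [1.179, 0.321, -0.07, 1.45, 0.023, 1.371, -0.057], TCP at [0.257, -0.597, 0.223] pointing down, gripper open.
Joint ranges: [-2.86, 2.86], [-0.3, 2.09], [-1.38, 1.24], [0.06, 2.45], [-1.56, 4.7], [0.09, 2.05], [-2.69, 2.69]. Speed limits (rad/s): [2.57, 2.57, 3.14, 3.14, 3.14, 3.14, 3.14].

### API

Orientations are given as a rotation vector (axis times angle).
In Python, from bench import * gives the robot as it stands.
- The arm moves only by the shell command python3 -m jog 'ROWS' [OPENING] [FORCE]. ROWS is JSON, a list of rows, each a list of 4 numbers: the shift along the world's x, y, z in mm, then the turn about the world's z in rad. In form: [[x, y, z, twist], ...]. A call has exactly 8 rows; each row is the pose to reach, as a shift and turn from the pose commanded when the call began; what a row does not reach only later rows make up. A row lasts 1/8 s, in which the tool goes at most 62.5 mm and 10.7 degrees, less where a joint would pass 70% of its speed; a pose out of reach is approached as far as the arm can. A call with a gripper value outside its range is refused whole. OPENING is the opening, from -1 (shut) to 1 (fully open), set as the call begins (- or left out, the last holds). The fingers move at their own pace and stop on an object; FORCE is the grip in N (left out, the last holds). Time passes only in rows, so rows that repeat a pose let the fingers close, or fill a call up. It gives the time, the measured TCP pose, the force and the opening at its end, in the units of the state.
- get_state(): the state, without advancing time (a new reading comes with each control period).
- get_image(name): name is "scene" or "top" or "wrist"; returns a dict with "image" (480x640x3 uint8, red, green, blue), "fx", "fy", "cx", "cy" (pixels), "D" ([k1, k2, p1, p2, k3] as OpenCV has them; the pictures are not rectified), "position" and "rotation" of the camera in the world; the wrist camera has in their place "tool_from_camera" (4x4, takes a point from camera to tool coordinates, whose origin is the TCP and whose axes are the flange's). Camera axes: x right, y down, z forward; pixel columns grow to the right and rows downward; lengths in m; the calibration is good to about 2 mm. A picture is of the moment at which its call begins: read the wrist's pose just before it. There is no depth.
- close_job(): hands the job in, once; it reports no verdict.
The state is a dict: "time": time; "joint_positions": joint angles; "qd": joint speeds; "joint_torque": joint torques, N m; "position": TCP position; "tool_rot": TCP orientation; "ft_force": force on the tool from outside, world axes, zero at the start; "torque": the same for the moment, N m; "grip_width": opening from 0.0 (shut) to 1.0 (fully open).
Only numpy, scipy, OpenCV 4.12 (cv2) and the standard library are available. Lean on these libraries where they do the work, as an engineer would, in place of code of your own. Each camera call takes 0.05 s, during which the arm holds its last target. There are 200 camera calls.

## Working session

There is one attempt and no reset: what is moved stays moved. The work goes in short steps, Python scripts to look and compute and a shell command to move; the robot and the scene stay as the last step left them, time stands still between calls to the robot, and variables do not carry over. Pictures are saved under pics/ and viewed, about 8 in all and at most 12, crops included, and the job is handed in when it is done.

```bash
ls -la; mkdir -p pics; python3 - <<'E'
from bench import *
import cv2,numpy as np
s=get_state();print({k:np.round(v,3) for k,v in s.items()})
for n in("scene","top"):
    g=get_image(n);print(n,g["fx"],g["cx"],g["cy"],g["D"],g["position"],np.round(g["rotation"],3).tolist())
    cv2.imwrite(f"pics/{n}0.png",g["image"][:,:,::-1])
E
python3 -m jog --help | head -30
```

```text
total 12
drwxr-xr-x  3 agent agent 4096 Dec  5 09:01 .
drwxr-xr-x 23 root  root  4096 Dec  5 09:01 ..
drwxr-xr-x  2 agent agent 4096 Dec  5 09:01 pics
{'time': np.float64(0.0), 'joint_positions': array([ 1.179,  0.322, -0.07 ,  1.452,  0.023,  1.371, -0.057]), 'qd': array([ 0.   ,  0.001, -0.   , -0.   , -0.001, -0.   ,  0.   ]), 'joint_torque': array([ 0.0000e+00, -4.9129e+01, -4.0400e-01, -3.1253e+01, -6.4000e-02,
        4.4000e-02,  0.0000e+00]), 'position': array([ 0.256, -0.597,  0.221]), 'tool_rot': array([-3.075e+00, -6.330e-01,  1.000e-03]), 'ft_force': array([-0.658,  0.13 ,  0.274]), 'torque': array([-0.018,  0.002,  0.028]), 'grip_width': np.float64(0.999)}
scene 510.7632401455822 318.45433036648274 238.92887386523267 [0.00210056 0.         0.         0.         0.        ] [ 1.11799239 -0.02527984  0.96847161] [-1.88, -1.856, 0.61]
top 540.4934594837632 322.04532011282197 237.78737854551557 [-0.03389493  0.          0.          0.          0.        ] [ 0.43352848 -0.04986832  1.35164814] [-2.221, 2.158, -0.081]invalid input: not JSON, or not a number
```

View pics/top0.png

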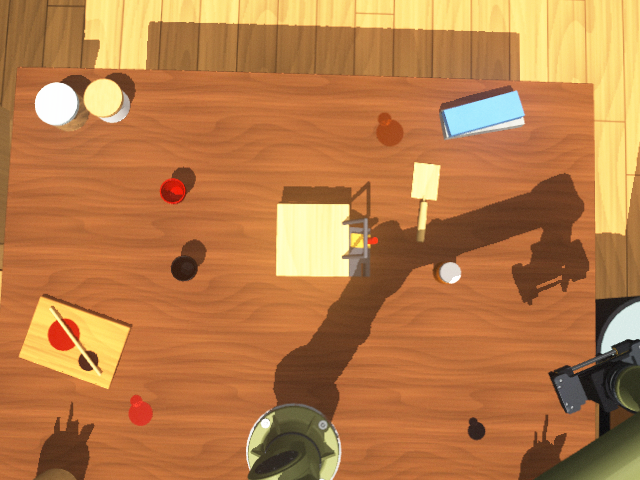

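View pics/scene0.png

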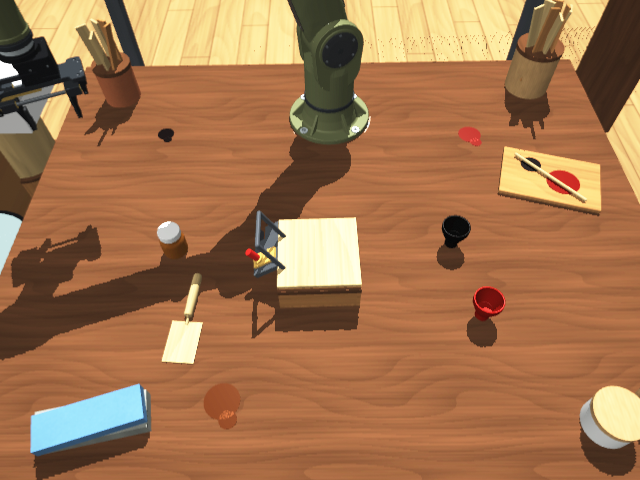

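Only vertical-axis twist is offered, so I'll check what the arm does at the edge of its reach: does the tool tilt there, and does the tilt stay?

```bash
cat > h.py <<'E'
from bench import *
import numpy as np,cv2
from scipy.spatial.transform import Rotation as R
def show():
    s=get_state();r=R.from_rotvec(s["tool_rot"]).as_matrix()
    print("t",round(float(s["time"]),2),"p",np.round(s["position"],4),"z",np.round(r[:,2],3),"y",np.round(r[:,1],3),"q",np.round(s["joint_positions"],2),"F",np.round(s["ft_force"],1),"g",round(float(s["grip_width"]),3))
E
python3 -m jog '[[60,0,20,0],[120,0,40,0],[180,0,60,0],[240,0,80,0],[300,0,100,0],[360,0,130,0],[420,0,130,0],[480,0,130,0]]'; python3 -c "from h import *;show()"
```

```text
time: 1.1
position: [0.6415, -0.5886, 0.3307]
tool_rot: [3.063, 0.638, -0.026]
ft_force: [-0.7, 0.0, -1.0]
grip_width: 1.0
t 1.1 p [ 0.6415 -0.5886  0.3307] z [-0.013 -0.016 -1.   ] y [ 0.4   -0.917  0.009] q [ 0.72  1.04 -0.28  0.1   0.29  2.   -0.46] F [-0.7  0.  -1. ] g 1.0
```

```bash
python3 -m jog '[[60,0,0,0],[120,0,0,0],[180,0,0,0],[240,0,0,0],[300,0,0,0],[300,0,0,0],[300,0,0,0],[300,0,0,0]]'; python3 -c "from h import *;show()"
```

```text
time: 2.1
position: [0.767, -0.5027, 0.2787]
tool_rot: [3.029, 0.649, 0.055]
ft_force: [-0.4, 0.2, -0.7]
grip_width: 0.999
t 2.1 p [ 0.767  -0.5027  0.2787] z [ 0.044 -0.035 -0.998] y [ 0.408 -0.911  0.05 ] q [ 0.57  1.12 -0.51  0.06  0.51  1.91 -0.61] F [-0.4  0.2 -0.7] g 0.999
```

```bash
python3 -m jog '[[-50,0,0,0],[-100,0,0,0],[-150,0,0,0],[-200,0,0,0],[-200,0,0,0],[-200,0,0,0],[-200,0,0,0],[-200,0,0,0]]'; python3 -c "from h import *;show()"
```

```text
time: 3.1
position: [0.5678, -0.5038, 0.2811]
tool_rot: [3.026, 0.647, 0.058]
ft_force: [0.4, 0.3, 0.7]
grip_width: 1.001
t 3.1 p [ 0.5678 -0.5038  0.2811] z [ 0.046 -0.038 -0.998] y [ 0.408 -0.911  0.054] q [ 1.08  0.58 -0.67  1.07  0.36  1.53 -0.65] F [0.4 0.3 0.7] g 1.001
```

Pushing past the reach limit tilts the tool slightly, and the tilt carries over as the new commanded pose. I can therefore build the 35° lean this way and turn it afterwards. Raising a fully stretched arm should give the most.

```bash
python3 -m jog '[[45,-40,30,0],[90,-80,60,0],[130,-120,100,0],[160,-140,160,0],[160,-140,220,0],[160,-140,280,0],[160,-140,340,0],[160,-140,400,0]]'; python3 -c "from h import *;show()"
```

```text
time: 4.1
position: [0.6398, -0.5568, 0.4345]
tool_rot: [2.99, 0.646, 0.094]
ft_force: [0.5, 0.6, -0.1]
grip_width: 1.001
t 4.1 p [ 0.6398 -0.5568  0.4345] z [ 0.077 -0.066 -0.995] y [ 0.409 -0.908  0.092] q [ 0.7   0.94 -0.5   0.06  0.49  2.05 -0.47] F [ 0.5  0.6 -0.1] g 1.001
```

```bash
python3 -m jog '[[0,0,60,0],[0,0,120,0],[0,0,180,0],[0,0,240,0],[0,0,300,0],[0,0,360,0],[0,0,420,0],[0,0,480,0]]'; python3 -c "from h import *;show()"
```

```text
time: 5.1
position: [0.6091, -0.5338, 0.5475]
tool_rot: [2.89, 0.621, 0.199]
ft_force: [0.2, 0.5, -0.5]
grip_width: 1.003
t 5.1 p [ 0.6091 -0.5338  0.5475] z [ 0.167 -0.146 -0.975] y [ 0.394 -0.897  0.201] q [ 0.67  0.81  0.4   0.06 -0.38  2.05 -0.45] F [ 0.2  0.5 -0.5] g 1.003
```

```bash
python3 -m jog '[[0,0,1000,0],[0,0,1000,0],[0,0,1000,0],[0,0,1000,0],[0,0,1000,0],[0,0,1000,0],[0,0,1000,0],[0,0,1000,0]]'; python3 -c "from h import *;show()"
```

```text
time: 6.1
position: [0.5761, -0.5069, 0.6439]
tool_rot: [2.787, 0.598, 0.299]
ft_force: [-0.5, -0.7, -0.1]
grip_width: 1.002
t 6.1 p [ 0.5761 -0.5069  0.6439] z [ 0.256 -0.222 -0.941] y [ 0.369 -0.877  0.307] q [ 0.66  0.69  0.41  0.06 -0.38  2.05 -0.45] F [-0.5 -0.7 -0.1] g 1.002
```

```bash
for i in 1; do python3 -m jog '[[0,0,1000,0],[0,0,1000,0],[0,0,1000,0],[0,0,1000,0],[0,0,1000,0],[0,0,1000,0],[0,0,1000,0],[0,0,1000,0]]' ; done; python3 -m jog '[[0,0,1000,0],[0,0,1000,0],[0,0,1000,0],[0,0,1000,0],[0,0,1000,0],[0,0,1000,0],[0,0,1000,0],[0,0,1000,0]]'; python3 -c "from h import *;show()"
```

```text
time: 7.1
position: [0.5384, -0.4748, 0.7282]
tool_rot: [2.688, 0.577, 0.387]
ft_force: [-0.3, -1.0, 0.2]
grip_width: 1.004
time: 8.1
position: [0.4981, -0.44, 0.7999]
tool_rot: [2.596, 0.557, 0.464]
ft_force: [-0.5, 0.1, 0.5]
grip_width: 0.999
t 8.1 p [ 0.4981 -0.44    0.7999] z [ 0.404 -0.348 -0.846] y [ 0.304 -0.821  0.483] q [ 0.65  0.47  0.43  0.06 -0.38  2.05 -0.45] F [-0.5  0.1  0.5] g 0.999
```

```bash
python3 - <<'E'
from h import *
for n in("top","scene"):
    im=cv2.imread(f"pics/{n}0.png")
    c=im[180:300,260:480] if n=="top" else im[190:330,215:375]
    cv2.imwrite(f"pics/{n}c.png",cv2.resize(c,None,fx=3.6 if n=="top" else 4.2,fy=3.6 if n=="top" else 4.2,interpolation=cv2.INTER_CUBIC))
E
```

```text
(no output)
```

View pics/topc.png

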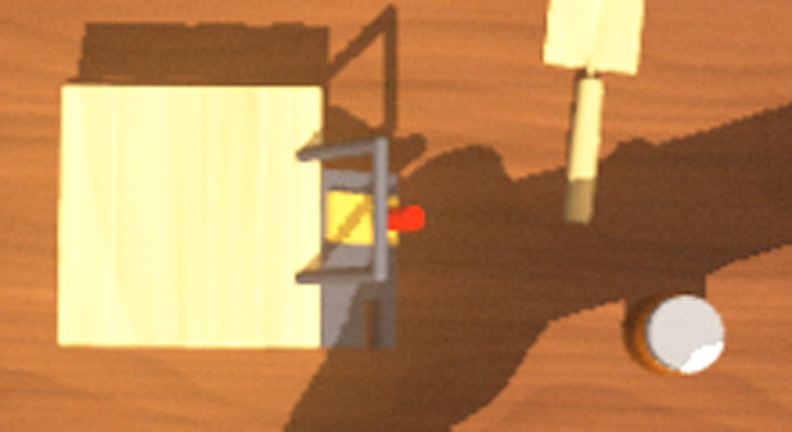

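View pics/scenec.png

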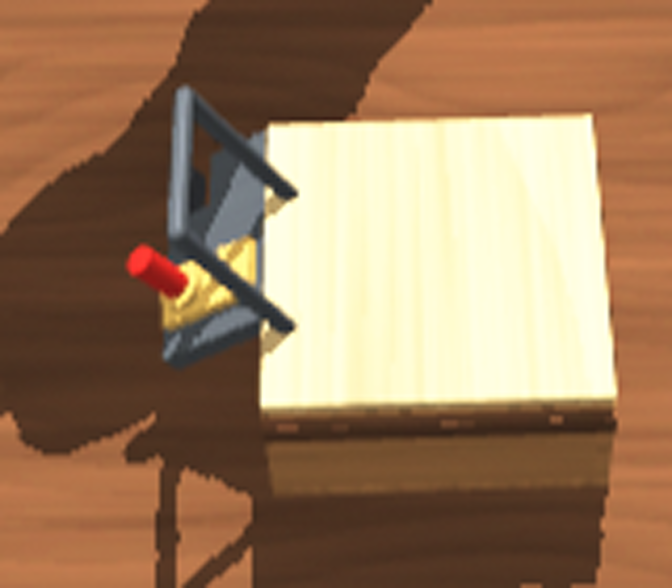

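The viewed pictures show the pin top at about px (373,240) in top. The handle, notch edge and jar sit as described. Tool tilt is now 32°, but the jaws are rolled wrongly about the tool axis. I'll compute which twist and push bring the jaws horizontal.

```bash
python3 - <<'E'
from h import *
s=get_state();r=R.from_rotvec(s["tool_rot"]).as_matrix();p=s["position"]
print("v",r[2].round(3));phi=np.arctan2(p[1],p[0])
for sg in(1,-1):
  for a in(-25,-15,0,15,25):
    for T in (34,):
      t,aa=np.radians(T),np.radians(a)
      v=np.array([sg*np.sin(t)*np.cos(aa),np.sin(t)*np.sin(aa),-np.cos(t)])
      # Want rotation th: R1^T z = v ; R0 v = w
      w=r@v; w2=-w if False else w
      th=np.degrees(np.arccos(w[2])) if w[2]>0 else np.degrees(np.arccos(w[2]))
      print(sg,a,"w",w.round(3),"theta",th.round(1),"beta",np.degrees((phi-np.arctan2(w[1],w[0])+np.pi)%(2*np.pi)-np.pi).round(1))
E
```

```text
v [ 0.226  0.483 -0.846]
1 -25 w [0.03  0.712 0.701] theta 45.5 beta -129.1
1 -15 w [0.087 0.652 0.753] theta 41.1 beta -123.9
1 0 w [0.147 0.542 0.827] theta 34.2 beta -116.3
1 15 w [0.175 0.415 0.893] theta 26.7 beta -108.6
1 25 w [0.174 0.324 0.93 ] theta 21.6 beta -103.3
-1 -25 w [-0.844  0.253  0.472] theta 61.8 beta 155.2
-1 -15 w [-0.845  0.163  0.509] theta 59.4 beta 149.4
-1 0 w [-0.818  0.035  0.575] theta 54.9 beta 141.0
-1 15 w [-0.757 -0.075  0.649] theta 49.5 beta 132.9
-1 25 w [-0.7   -0.135  0.701] theta 45.5 beta 127.6
```

```bash
python3 -m jog '[[19,48,-36,-0.17],[38,96,-72,-0.34],[56,144,-108,-0.51],[75,192,-144,-0.68],[94,240,-180,-0.85],[112,288,-216,-1.02],[131,336,-252,-1.19],[150,384,-288,-1.35]]'; python3 -c "from h import *;show()"
```

```text
time: 9.1
position: [0.6156, -0.1447, 0.56]
tool_rot: [2.421, -0.91, 0.03]
ft_force: [1.2, -2.4, -2.7]
grip_width: 1.0
t 9.1 p [ 0.6156 -0.1447  0.56  ] z [-0.165 -0.501 -0.85 ] y [-0.615 -0.621  0.486] q [-0.53  0.56  0.98  0.73  0.11  2.04 -1.87] F [ 1.2 -2.4 -2.7] g 1.0
```

```bash
python3 -m jog '[[50,30,0,-0.15],[100,60,0,-0.25],[130,80,50,-0.25],[130,80,110,-0.25],[130,80,1000,-0.25],[130,80,1000,-0.25],[130,80,1000,-0.25],[130,80,1000,-0.25]]'; python3 -c "from h import *;show()"
```

```text
time: 10.1
position: [0.7787, 0.0759, 0.5729]
tool_rot: [2.797, -0.751, 0.447]
ft_force: [13.6, -35.7, 0.4]
grip_width: 1.002
t 10.1 p [0.7787 0.0759 0.5729] z [ 0.234 -0.278 -0.932] y [-0.516 -0.848  0.123] q [-0.41  0.79  1.22  0.2  -0.7   2.05 -2.06] F [ 13.6 -35.7   0.4] g 1.002
```

```bash
cat >> h.py <<'E'
def plan(T=35,aa=(-10,0,10)):
    s=get_state();r=R.from_rotvec(s["tool_rot"]).as_matrix();p=s["position"]
    phi=np.arctan2(p[1],p[0]);print("v",r[2].round(3),"phi",np.degrees(phi).round(1))
    for a in aa:
        t,b=np.radians(T),np.radians(a);sg=np.sign(r[2,0])
        w=r@np.array([sg*np.sin(t)*np.cos(b),np.sin(t)*np.sin(b),-np.cos(t)])
        print(a,"theta",np.degrees(np.arccos(w[2])).round(1),"beta",np.degrees((phi-np.arctan2(w[1],w[0])+np.pi)%(2*np.pi)-np.pi).round(1))
E
python3 -c "
from h import *
show();plan()"
```

```text
t 10.1 p [0.7787 0.0759 0.5729] z [ 0.234 -0.278 -0.932] y [-0.516 -0.848  0.123] q [-0.41  0.79  1.22  0.2  -0.7   2.05 -2.06] F [ 13.6 -35.7   0.4] g 1.002
v [ 0.342  0.123 -0.932] phi 5.6
-10 theta 19.3 beta -4.3
0 theta 16.4 beta 12.0
10 theta 14.4 beta 32.3
```

```bash
python3 -m jog '[[0,0,60,0.1],[0,0,120,0.2],[0,0,180,0.2],[0,0,240,0.2],[0,0,300,0.2],[0,0,360,0.2],[0,0,420,0.2],[0,0,480,0.2]]'; python3 -c "
from h import *
show();plan()"
```

```text
time: 11.1
position: [0.662, 0.1474, 0.7094]
tool_rot: [2.935, -0.229, 0.609]
ft_force: [-0.9, 0.2, -0.2]
grip_width: 1.002
t 11.1 p [0.662  0.1474 0.7094] z [ 0.383 -0.162 -0.909] y [-0.175 -0.979  0.101] q [-0.59  0.5   0.71  0.29 -0.17  2.05 -1.85] F [-0.9  0.2 -0.2] g 1.002
v [ 0.404  0.101 -0.909] phi 12.6
-10 theta 15.7 beta -24.4
0 theta 12.5 beta -4.6
10 theta 10.6 beta 22.8
```

```bash
python3 -m jog '[[0,0,60,-0.05],[0,0,120,-0.1],[0,0,180,-0.1],[0,0,240,-0.1],[0,0,300,-0.1],[0,0,360,-0.1],[0,0,420,-0.1],[0,0,480,-0.1]]'; python3 -c "
from h import *
show();plan()"
```

```text
time: 12.1
position: [0.5921, 0.0969, 0.7703]
tool_rot: [2.892, -0.36, 0.701]
ft_force: [-0.1, 0.5, -0.1]
grip_width: 0.998
t 12.1 p [0.5921 0.0969 0.7703] z [ 0.432 -0.195 -0.881] y [-0.264 -0.961  0.083] q [-0.77  0.35  0.93  0.4  -0.12  2.05 -1.84] F [-0.1  0.5 -0.1] g 0.998
v [ 0.466  0.083 -0.881] phi 9.3
-10 theta 12.4 beta -32.8
0 theta 8.5 beta -9.0
10 theta 6.7 beta 33.2
```

```bash
cat >> h.py <<'E'
def unproj(g,uv,z,Rw=None,t=None):
    K=np.array([[g["fx"],0,g["cx"]],[0,g["fy"],g["cy"]],[0,0,1]])
    n=cv2.undistortPoints(np.array(uv,float).reshape(-1,1,2),K,np.array(g["D"]))[:,0]
    Rw=R.from_rotvec(g["rotation"]).as_matrix() if Rw is None else Rw
    t=np.array(g["position"]) if t is None else t
    d=np.c_[n,np.ones(len(n))]@Rw.T
    return t+d*((z-t[2])/d[:,2])[:,None]
E
python3 - <<'E'
from h import *
g=get_image("top")
c=unproj(g,[(277.2,203.9),(349.4,203.9),(349.4,276.1),(276.1,276.1)],.088);print("lid",c.round(4).tolist(),np.linalg.norm(np.diff(c,axis=0),axis=1))
print("pin top",unproj(g,[(376.1,240.3)],.09).round(4), "cups",unproj(g,[(173,191),(184,268)],.066).round(4).tolist())
b=unproj(g,[(365.7,218),(365.7,257)],.168);print("bar ends",b.round(4).tolist())
s=get_image("scene");print("scene cups",unproj(s,[(489,300),(456,229)],.066).round(4).tolist())
# scene crop 4.2, origin 215,190
f=lambda x,y:(215+x/4.2,190+y/4.2)
print("scene lid",unproj(s,[f(268,123),f(592,115),f(615,400),f(262,410)],.088).round(4).tolist(),"pin",unproj(s,[f(142,262)],.09).round(4),"bar",unproj(s,[f(184,90),f(180,240)],.168).round(4).tolist())
E
```

```text
lid [[0.5969, 0.0521, 0.088], [0.6019, -0.1178, 0.088], [0.4323, -0.1221, 0.088], [0.4274, 0.0488, 0.088]] [0.16994559 0.16959867 0.1709731 ]
pin top [[ 0.5177 -0.1824  0.09  ]] cups [[0.6237, 0.3051, 0.066], [0.4401, 0.2701, 0.066]]
bar ends [[0.561, -0.1502, 0.168], [0.4752, -0.1522, 0.168]]
scene cups [[0.6258, 0.308, 0.066], [0.4484, 0.2717, 0.066]]
scene lid [[0.4312, -0.1167, 0.088], [0.4291, 0.052, 0.088], [0.6006, 0.054, 0.088], [0.6034, -0.1133, 0.088]] pin [[ 0.519  -0.1759  0.09  ]] bar [[0.4729, -0.1494, 0.168], [0.5604, -0.146, 0.168]]
```

```bash
python3 -m jog '[[-5,-41,-41,0.18],[-10,-82,-82,0.36],[-15,-123,-123,0.54],[-20,-165,-165,0.72],[-25,-206,-206,0.9],[-30,-247,-247,1.08],[-35,-289,-289,1.26],[-40,-330,-330,1.44]]'; python3 -c "
from h import *
show()"
```

```text
time: 13.2
position: [0.5272, -0.1722, 0.4681]
tool_rot: [-2.532, -1.46, -0.716]
ft_force: [0.8, -1.0, -0.8]
grip_width: 1.001
t 13.2 p [ 0.5272 -0.1722  0.4681] z [ 0.335  0.341 -0.879] y [ 0.844 -0.523  0.119] q [-0.94 -0.3   1.24  1.47 -0.16  1.54 -0.22] F [ 0.8 -1.  -0.8] g 1.001
```

```bash
python3 -m jog '[[-2,-20,-50,0.13],[-4,-35,-100,0.27],[-6,-46,-155,0.4],[-8,-46,-210,0.54],[-8,-46,-265,0.68],[-8,-46,-320,0.75],[-8,-46,-320,0.75],[-8,-46,-320,0.75]]'; python3 - <<'E'
from h import *
show();g=get_image("wrist");np.save("tfc.npy",g["tool_from_camera"]);print(g["fx"],g["cx"],g["cy"],g["D"],g["tool_from_camera"].round(3).tolist());cv2.imwrite("pics/w1.png",g["image"][:,:,::-1])
E
```

```text
time: 14.2
position: [0.5163, -0.2221, 0.1455]
tool_rot: [-1.754, -2.16, -0.562]
ft_force: [0.6, 0.3, 1.2]
grip_width: 1.001
t 14.2 p [ 0.5163 -0.2221  0.1455] z [ 0.012  0.479 -0.878] y [0.978 0.177 0.11 ] q [-0.11  0.58  1.    1.63 -0.79  1.64  1.24] F [0.6 0.3 1.2] g 1.001
402.26974606936125 322.5352814786399 233.77175400651356 [0.02306735 0.         0.         0.         0.        ] [[0.0, -0.955, -0.298, 0.082], [1.0, 0.0, 0.0, -0.0], [-0.0, -0.298, 0.955, -0.162], [0.0, 0.0, 0.0, 1.0]]
```

View pics/w1.png

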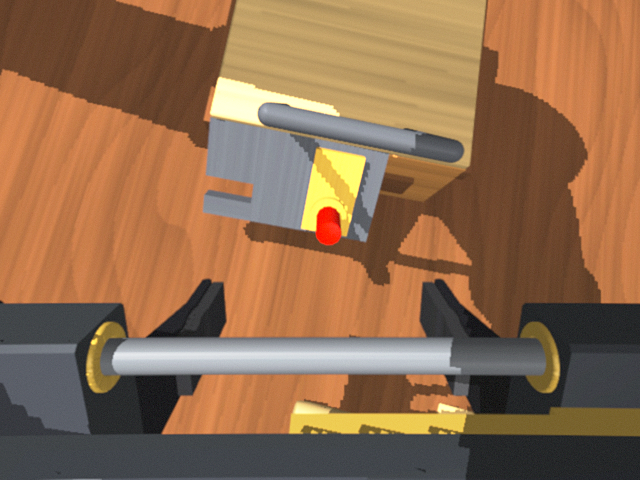

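```bash
cat >> h.py <<'E'
def wr(g,s,uv,z):
    T=np.array(g["tool_from_camera"]);Rt=R.from_rotvec(s["tool_rot"]).as_matrix()
    return unproj(g,uv,z,Rt@T[:3,:3],np.array(s["position"])+Rt@T[:3,3])
E
python3 - <<'E'
from h import *
s=get_state();g=get_image("wrist")
print("pintop",wr(g,s,[(328,233)],.0916).round(4),"slot closed/open",wr(g,s,[(251,188),(205,191)],.058).round(4).tolist(),"bar ends",wr(g,s,[(263,115),(457,151)],.168).round(4).tolist())
E
```

```text
pintop [[ 0.5196 -0.1799  0.0916]] slot closed/open [[0.4648, -0.1526, 0.058], [0.4353, -0.1612, 0.058]] bar ends [[0.4764, -0.1514, 0.168], [0.5623, -0.1482, 0.168]]
```

```bash
python3 -m jog '[[1,10,-13,0],[1,20,-27,0],[2,30,-41,0],[2,40,-54,0],[3,49,-67,0],[3,56,-76,0],[3,56,-76,0],[3,56,-76,0]]'; python3 -c "from h import *;show()"; python3 -m jog '[[3,0,0,0],[0,0,0,0],[0,0,0,0],[0,0,0,0],[0,0,0,0],[0,0,0,0],[0,0,0,0],[0,0,0,0]]' -1 25;python3 - <<'E'
from h import *
show()
E
```

```text
time: 15.3
position: [0.5211, -0.1678, 0.0731]
tool_rot: [-1.756, -2.167, -0.566]
ft_force: [-0.1, -0.1, 0.3]
grip_width: 1.0
t 15.3 p [ 0.5211 -0.1678  0.0731] z [ 0.018  0.476 -0.879] y [0.977 0.178 0.116] q [-0.19  0.6   0.96  1.76 -0.85  1.49  1.26] F [-0.1 -0.1  0.3] g 1.0
time: 16.3
position: [0.5203, -0.1674, 0.0727]
tool_rot: [-1.755, -2.166, -0.564]
ft_force: [-4.2, -0.7, 0.3]
grip_width: 0.177
t 16.3 p [ 0.5203 -0.1674  0.0727] z [ 0.016  0.476 -0.879] y [0.977 0.178 0.115] q [-0.19  0.6   0.96  1.76 -0.84  1.49  1.26] F [-4.2 -0.7  0.3] g 0.177
```

```bash
python3 -m jog '[[0,-5,7,0],[0,-11,15,0],[0,-17,24,0],[1,-23,33,0],[1,-29,41,0],[1,-32,46,0],[1,-32,46,0],[1,-32,46,0]]'; python3 -c "from h import *;show()"; python3 -m jog '[[-15,-32,46,0],[0,0,0,0],[0,0,0,0],[0,0,0,0],[0,0,0,0],[0,0,0,0],[0,0,0,0],[0,0,0,0]]' - 25x 2>&1 | tail -1;python3 - <<'E'
from h import *
show();s=get_state();g=get_image("wrist");cv2.imwrite("pics/w2.png",g["image"][:,:,::-1])
E
```

```text
time: 17.3
position: [0.5219, -0.1989, 0.1185]
tool_rot: [-1.755, -2.166, -0.566]
ft_force: [-0.0, 0.3, -0.5]
grip_width: 0.174
t 17.3 p [ 0.5219 -0.1989  0.1185] z [ 0.017  0.477 -0.879] y [0.977 0.178 0.116] q [-0.15  0.58  0.99  1.68 -0.81  1.58  1.24] F [-0.   0.3 -0.5] g 0.174
invalid input: not JSON, or not a number
t 17.3 p [ 0.5219 -0.1989  0.1185] z [ 0.017  0.477 -0.879] y [0.977 0.178 0.116] q [-0.15  0.58  0.99  1.68 -0.81  1.58  1.24] F [-0.   0.3 -0.5] g 0.174
```

```bash
python3 -m jog '[[-15,0,0,0],[-32,-1,0,0],[-50,-1,0,0],[-64,-1,0,0],[-70,-1,0,0],[-70,3,-6,0],[-70,7,-11,0],[-70,7,-11,0]]';python3 - <<'E'
from h import *
show();s=get_state();g=get_image("wrist");cv2.imwrite("pics/w2.png",cv2.resize(g["image"][100:400,120:520,::-1],None,fx=2,fy=2,interpolation=cv2.INTER_CUBIC))
E
```

```text
time: 18.35
position: [0.452, -0.1912, 0.1071]
tool_rot: [-1.753, -2.166, -0.565]
ft_force: [0.3, -0.8, -0.9]
grip_width: 0.173
t 18.35 p [ 0.452  -0.1912  0.1071] z [ 0.016  0.477 -0.879] y [0.977 0.179 0.115] q [-0.2   0.48  1.04  1.84 -0.73  1.52  1.3 ] F [ 0.3 -0.8 -0.9] g 0.173
```

View pics/w2.png

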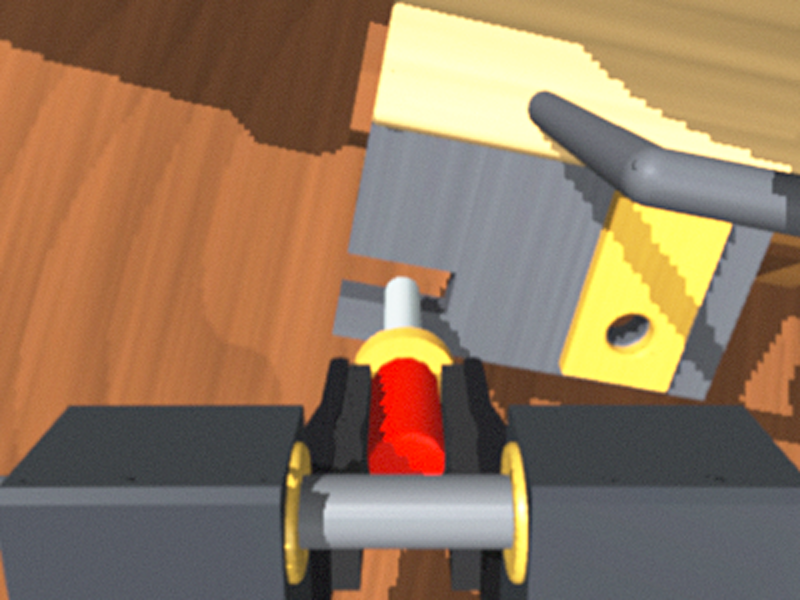

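```bash
cat >> h.py <<'E'
YAW=-0.0;D0=np.array([.5185,-.156,.058])
def dockR(e=0.02):
    bx=np.array([-e,1,0])/np.hypot(e,1);by=np.array([-1,-e,0])/np.hypot(e,1);z=np.array([0,0,1.])
    n=-np.sin(np.radians(35))*bx+np.cos(np.radians(35))*z
    return np.c_[np.cross(by,n),by,n]
def wdock(g,s,uv,h=0.0,D=D0,e=0.02):
    T=np.array(g["tool_from_camera"]);Rt=R.from_rotvec(s["tool_rot"]).as_matrix();M=dockR(e)
    return unproj(g,uv,h,M.T@Rt@T[:3,:3],M.T@(np.array(s["position"])+Rt@T[:3,3]-D))
E
python3 - <<'E'
from h import *
s=get_state();g=get_image("wrist");f=lambda a:[(120+x/2,100+y/2) for x,y in a]
print("bore on tongue",wdock(g,s,f([(630,332)]),.006)*1e3)
print("tongue edges low corners",(wdock(g,s,f([(562,370),(668,392)]),.006)*1e3).round(1).tolist())
print("slot upper/lower edge, closed",(wdock(g,s,f([(350,252),(455,272),(343,282),(440,310)]),0)*1e3).round(1).tolist())
print("plate low corner pts",(wdock(g,s,f([(333,332),(702,400),(373,124)]),0)*1e3).round(1).tolist())
print("tip if at z=4",(wdock(g,s,f([(401,287)]),.004)*1e3).round(1).tolist())
E
```

```text
bore on tongue [[1.71697613 0.81749199 6.        ]]
tongue edges low corners [[-14.5, 16.6, 6.0], [-15.6, -16.6, 6.0]]
slot upper/lower edge, closed [[8.1, 84.5, 0.0], [7.8, 53.8, 0.0], [-1.6, 84.9, 0.0], [-5.0, 55.4, 0.0]]
plate low corner pts [[-18.4, 85.1, 0.0], [-19.6, -30.8, -0.0], [45.7, 84.8, 0.0]]
tip if at z=4 [[2.0, 68.5, 4.0]]
```

```bash
python3 -m jog '[[2,0,-2,0],[2,5,-9,0],[2,10,-16,0],[2,15,-22,0],[2,19,-29,0],[2,23,-34,0],[2,26,-38,0],[2,26,-38,0]]';python3 -c "from h import *;show()"
```

```text
time: 19.45
position: [0.4538, -0.1659, 0.0695]
tool_rot: [-1.755, -2.166, -0.565]
ft_force: [0.1, 0.3, -0.0]
grip_width: 0.173
t 19.45 p [ 0.4538 -0.1659  0.0695] z [ 0.017  0.477 -0.879] y [0.977 0.178 0.116] q [-0.23  0.5   1.02  1.91 -0.77  1.44  1.31] F [ 0.1  0.3 -0. ] g 0.173
```

```bash
python3 -m jog '[[0,0.5,-1,0],[0,1,-2,0],[0,2,-3,0],[0,2.5,-3.7,0],[0,2.5,-3.7,0],[0,2.5,-3.7,0],[0,2.5,-3.7,0],[0,2.5,-3.7,0]]';python3 - <<'E'
from h import *
show();g=get_image("wrist");cv2.imwrite("pics/w3.png",cv2.resize(g["image"][100:400,120:520,::-1],None,fx=2,fy=2,interpolation=cv2.INTER_CUBIC))
E
```

```text
time: 20.45
position: [0.454, -0.1651, 0.0674]
tool_rot: [-1.757, -2.167, -0.567]
ft_force: [-2.0, -2.8, 9.1]
grip_width: 0.172
t 20.45 p [ 0.454  -0.1651  0.0674] z [ 0.019  0.476 -0.879] y [0.977 0.177 0.117] q [-0.23  0.5   1.01  1.91 -0.78  1.44  1.32] F [-2.  -2.8  9.1] g 0.172
```

View pics/w3.png

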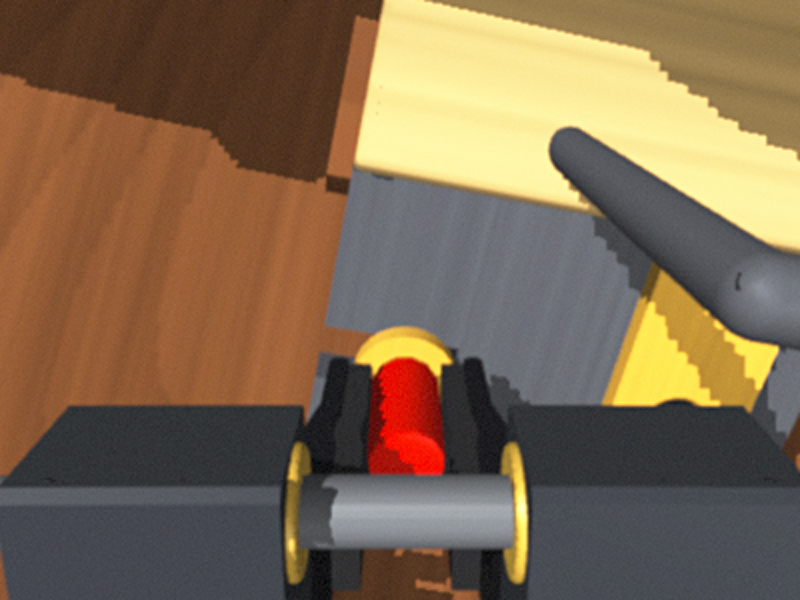

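```bash
python3 -m jog '[[0,0,0,0],[0,0,0,0],[0,0,0,0],[0,-4,6,0],[0,-12,18,0],[0,-23,33,0],[0,-36,50,0],[0,-48,68,0]]' -0.2;python3 - <<'E'
from h import *
show();s=get_state();g=get_image("wrist");cv2.imwrite("pics/w4.png",g["image"][:,:,::-1])
E
```

```text
time: 21.5
position: [0.4539, -0.2131, 0.1356]
tool_rot: [-1.756, -2.167, -0.566]
ft_force: [-0.3, -0.6, 0.9]
grip_width: 0.399
t 21.5 p [ 0.4539 -0.2131  0.1356] z [ 0.018  0.476 -0.879] y [0.977 0.178 0.116] q [-0.17  0.48  1.06  1.78 -0.72  1.58  1.3 ] F [-0.3 -0.6  0.9] g 0.399
```

View pics/w4.png

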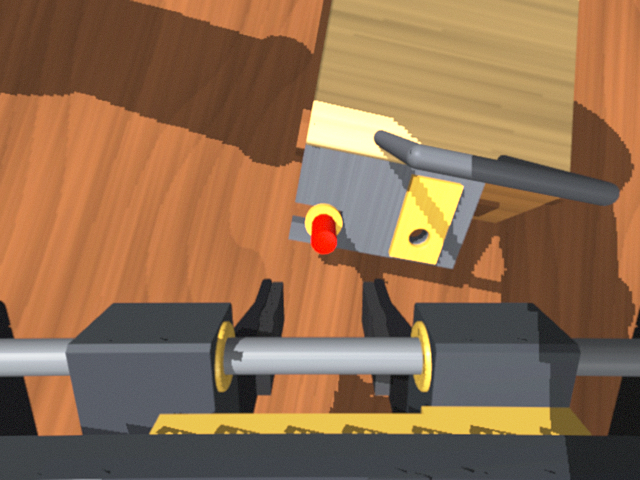

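```bash
python3 -m jog '[[-15,0,20,0],[-15,0,30,0],[-12,20,30,0],[-10,40,25,0],[-8,60,20,0],[-8,73,15,0],[-8,73,15,0],[-4,73,15,0]]' -1 20;python3 -c "from h import *;show()"; python3 -m jog '[[12,0,0,0],[30,0,0,0],[50,1,0,0],[70,1,0,0],[90,2,0,0],[110,2,0,0],[130,2,0,0],[145,3,0,0]]';python3 -c "from h import *;show()"
```

```text
time: 22.55
position: [0.4501, -0.1394, 0.1493]
tool_rot: [-1.756, -2.166, -0.566]
ft_force: [-0.1, 0.3, -0.1]
grip_width: 0.006
t 22.55 p [ 0.4501 -0.1394  0.1493] z [ 0.018  0.476 -0.879] y [0.977 0.177 0.116] q [-0.38  0.33  1.1   1.89 -0.66  1.5   1.15] F [-0.1  0.3 -0.1] g 0.006
time: 23.55
position: [0.5958, -0.1368, 0.1484]
tool_rot: [-1.756, -2.166, -0.563]
ft_force: [-2.6, -2.3, 1.0]
grip_width: 0.003
t 23.55 p [ 0.5958 -0.1368  0.1484] z [ 0.017  0.475 -0.88 ] y [0.977 0.178 0.115] q [-0.24  0.6   0.96  1.57 -0.86  1.6   1.07] F [-2.6 -2.3  1. ] g 0.003
```

```bash
python3 -m jog '[[2,0,0,0],[4,0,0,0],[6,0,0,0],[8,0,0,0],[10,0,0,0],[12,0,0,0],[12,0,0,0],[12,0,0,0]]';python3 - <<'E'
from h import *
show();g=get_image("top");cv2.imwrite("pics/t2.png",cv2.resize(g["image"][140:290,140:440,::-1],None,fx=2.6,fy=2.6,interpolation=cv2.INTER_CUBIC))
E
```

```text
time: 24.55
position: [0.6072, -0.1357, 0.1493]
tool_rot: [-1.755, -2.167, -0.566]
ft_force: [-0.8, -0.3, -0.4]
grip_width: 0.0
t 24.55 p [ 0.6072 -0.1357  0.1493] z [ 0.018  0.477 -0.879] y [0.977 0.178 0.117] q [-0.23  0.62  0.95  1.55 -0.87  1.61  1.06] F [-0.8 -0.3 -0.4] g 0.0
```

View pics/t2.png

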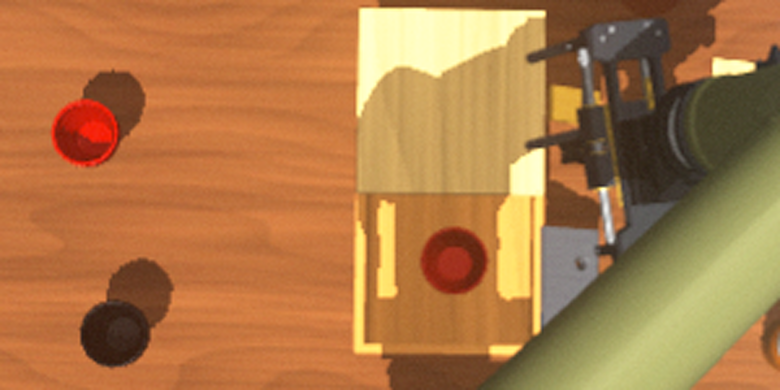

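```bash
python3 - <<'E'
from h import *
g=get_image("top");f=lambda a:[(140+x/2.6,140+y/2.6) for x,y in a]
print("lid edges near/far",unproj(g,f([(357,193),(545,194),(359,9),(546,10)]),.088).round(4).tolist())
print("cup",unproj(g,f([(454.5,260.5)]),.074).round(4),"red,black",unproj(g,f([(85,132),(115,333)]),.066).round(4).tolist())
print("box near corners",unproj(g,f([(355,352)]),.080).round(4).tolist())
E
```

```text
lid edges near/far [[0.5725, 0.051, 0.088], [0.5765, -0.1189, 0.088], [0.7413, 0.055, 0.088], [0.7455, -0.1157, 0.088]]
cup [[ 0.5148 -0.0388  0.074 ]] red,black [[0.6243, 0.3059, 0.066], [0.4399, 0.2696, 0.066]]
box near corners [[0.4291, 0.0485, 0.08]]
```

```bash
python3 -m jog '[[2,0,0,0],[4,0,0,0],[6,0,0,0],[7,0,0,0],[8,0,0,0],[8,0,0,0],[8,0,0,0],[8,0,0,0]]';python3 -c "from h import *;show()"
```

```text
time: 25.65
position: [0.613, -0.1356, 0.1492]
tool_rot: [-1.753, -2.163, -0.563]
ft_force: [-6.9, 0.6, 2.9]
grip_width: 0.005
t 25.65 p [ 0.613  -0.1356  0.1492] z [ 0.014  0.478 -0.878] y [0.977 0.178 0.113] q [-0.22  0.63  0.95  1.53 -0.88  1.62  1.06] F [-6.9  0.6  2.9] g 0.005
```

```bash
python3 -m jog '[[-20,0,20,0],[-45,0,65,0],[-65,20,100,-0.1],[-80,55,115,-0.2],[-95,90,90,-0.3],[-95,105,60,-0.3],[-95,105,30,-0.3],[-95,105,20,-0.3]]';python3 -c "from h import *;show()"; python3 -m jog '[[0,0,0,0],[0,0,0,0],[0,0,0,0],[0,0,0,0],[0,0,0,0],[0,0,0,0],[0,0,0,0],[0,0,0,0]]' 0.72 12;python3 - <<'E'
from h import *
show();g=get_image("wrist");cv2.imwrite("pics/w5.png",g["image"][:,:,::-1])
E
```

```text
time: 26.65
position: [0.5195, -0.0301, 0.1681]
tool_rot: [-2.095, -1.912, -0.633]
ft_force: [-0.2, -0.6, 0.4]
grip_width: 0.002
t 26.65 p [ 0.5195 -0.0301  0.1681] z [ 0.157  0.451 -0.879] y [ 0.986 -0.119  0.115] q [-0.73  0.14  1.16  1.97 -0.66  1.25  0.6 ] F [-0.2 -0.6  0.4] g 0.002
time: 27.65
position: [0.5199, -0.0307, 0.169]
tool_rot: [-2.096, -1.913, -0.634]
ft_force: [0.4, 0.1, -0.2]
grip_width: 0.813
t 27.65 p [ 0.5199 -0.0307  0.169 ] z [ 0.157  0.45  -0.879] y [ 0.986 -0.119  0.116] q [-0.73  0.14  1.16  1.97 -0.66  1.25  0.6 ] F [ 0.4  0.1 -0.2] g 0.813
```

View pics/w5.png

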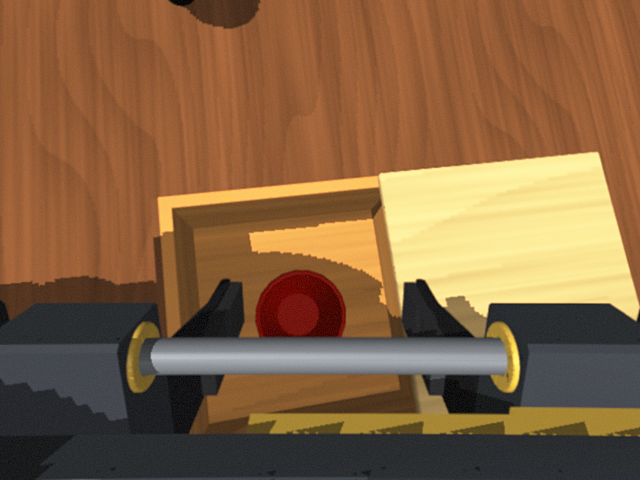

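```bash
python3 - <<'E'
from h import *
s=get_state();g=get_image("wrist")
T=np.array(g["tool_from_camera"]);Rt=R.from_rotvec(s["tool_rot"]).as_matrix();M=Rt@T[:3,:3];t=s["position"]+Rt@T[:3,3]
for c in [(.5148,-.0388),(.5155,-.0365)]:
    a=np.linspace(0,2*np.pi,72);P=np.c_[c[0]+.031*np.cos(a),c[1]+.031*np.sin(a),0*a+.074]
    q=(P-t)@M;u=q[:,0]/q[:,2]*g["fx"]+g["cx"];v=q[:,1]/q[:,2]*g["fy"]+g["cy"];print(c,u.min().round(1),u.max().round(1),v.min().round(1),"v at umin",v[u.argmin()].round(1))
print(wr(g,s,[(301,312)],.074).round(4),wr(g,s,[(379,176),(160,198)],.088).round(4).tolist())
# wdock frame
print(get_state()["grip_width"])
E
```

```text
(0.5148, -0.0388) 253.3 345.7 270.8 v at umin 316.5
(0.5155, -0.0365) 254.1 346.3 267.4 v at umin 312.9
[[ 0.5158 -0.0355  0.074 ]] [[0.5789, 0.0503, 0.088], [0.4329, 0.0472, 0.088]]
0.8420964268839688
```

```bash
python3 -m jog '[[-2,0,-20,0],[-2,0,-45,0],[-2,0,-70,0],[-2,0,-90,0],[-2,0,-103,0],[-2,0,-111,0],[-2,0,-111,0],[-2,0,-111,0]]';python3 -c "from h import *;show()"; python3 -m jog '[[0,0,0,0],[0,0,0,0],[0,0,0,0],[0,0,0,0],[0,0,0,0],[0,0,0,0],[0,0,0,0],[0,0,0,0]]' -1 12;python3 -c "from h import *;show()"
```

```text
time: 28.75
position: [0.5184, -0.0308, 0.0587]
tool_rot: [-2.096, -1.914, -0.635]
ft_force: [0.0, 0.6, 1.1]
grip_width: 0.86
t 28.75 p [ 0.5184 -0.0308  0.0587] z [ 0.158  0.45  -0.879] y [ 0.986 -0.119  0.117] q [-0.57  0.37  1.05  2.06 -0.9   1.17  0.87] F [0.  0.6 1.1] g 0.86
time: 29.75
position: [0.518, -0.0306, 0.0584]
tool_rot: [-2.095, -1.913, -0.635]
ft_force: [-2.2, 1.2, 4.9]
grip_width: 0.711
t 29.75 p [ 0.518  -0.0306  0.0584] z [ 0.158  0.451 -0.879] y [ 0.986 -0.119  0.116] q [-0.57  0.37  1.05  2.06 -0.91  1.17  0.87] F [-2.2  1.2  4.9] g 0.711
```

```bash
python3 -m jog '[[0,0,5,0],[0,0,15,0],[0,0,35,0],[0,0,60,0],[0,0,85,0],[0,0,110,0],[0,0,130,0],[0,0,145,0]]';python3 -c "from h import *;show()"; python3 -m jog '[[5,15,3,0],[17,52,5,0],[33,105,5,0],[50,160,5,0],[66,210,5,0],[80,255,5,0],[90,286,5,0],[95,300,5,0]]';python3 -c "from h import *;show()"
```

```text
time: 30.75
position: [0.518, -0.0311, 0.2043]
tool_rot: [-2.096, -1.913, -0.636]
ft_force: [-0.6, -0.3, -0.9]
grip_width: 0.709
t 30.75 p [ 0.518  -0.0311  0.2043] z [ 0.159  0.45  -0.879] y [ 0.986 -0.119  0.117] q [-0.77  0.05  1.17  1.93 -0.57  1.28  0.5 ] F [-0.6 -0.3 -0.9] g 0.709
time: 31.75
position: [0.6124, 0.2715, 0.2078]
tool_rot: [-2.093, -1.916, -0.632]
ft_force: [0.5, -0.2, -1.8]
grip_width: 0.711
t 31.75 p [0.6124 0.2715 0.2078] z [ 0.156  0.45  -0.879] y [ 0.987 -0.116  0.116] q [-1.03  0.25  0.92  1.77 -0.73  1.09  0.07] F [ 0.5 -0.2 -1.8] g 0.711
```

```bash
python3 - <<'E'
from h import *
show()
w=get_image("wrist")["image"][:,:,::-1];t=get_image("top")["image"][:,:,::-1];s=get_image("scene")["image"][:,:,::-1]
a=cv2.resize(w[150:400,170:470],(400,333));b=cv2.resize(t[140:300,120:312],(400,333),interpolation=cv2.INTER_CUBIC);c=cv2.resize(s[160:360,370:580],(280,267),interpolation=cv2.INTER_CUBIC)
o=np.zeros((600,800,3),np.uint8);o[:333,:400]=a;o[:333,400:]=b;o[333:,:280]=c;cv2.imwrite("pics/m1.png",o)
E
```

```text
t 31.75 p [0.6124 0.2715 0.2078] z [ 0.156  0.45  -0.879] y [ 0.987 -0.116  0.116] q [-1.03  0.25  0.92  1.77 -0.73  1.09  0.07] F [ 0.5 -0.2 -1.8] g 0.711
```

View pics/m1.png

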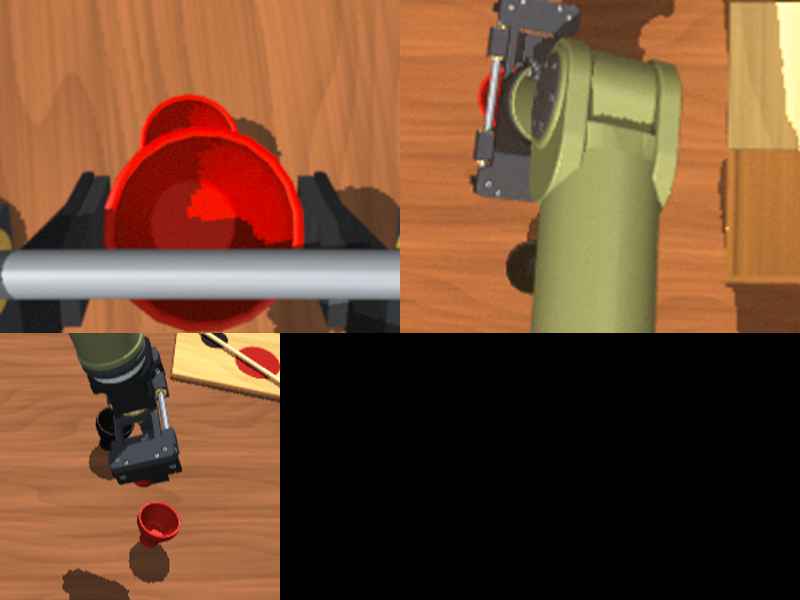

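```bash
python3 - <<'E'
from h import *
s=get_state();g=get_image("wrist")
T=np.array(g["tool_from_camera"]);Rt=R.from_rotvec(s["tool_rot"]).as_matrix();M=Rt@T[:3,:3];t=s["position"]+Rt@T[:3,3]
def ext(c,z):
    a=np.linspace(0,2*np.pi,180);P=np.c_[c[0]+.031*np.cos(a),c[1]+.031*np.sin(a),0*a+z]
    q=(P-t)@M;u=(q[:,0]/q[:,2]*g["fx"]+g["cx"]-170)*4/3;v=(q[:,1]/q[:,2]*g["fy"]+g["cy"]-150)*4/3;i=v.argmin();return u.min().round(),u.max().round(),v.min().round(),u[i].round()
for c in [(.625,.307),(.6243,.3059),(.623,.307),(.627,.309)]: print("target",c,ext(c,.066))
for z in(.220,.223,.226): print("held",z,ext((.6102,.2646),z))
im=g["image"].astype(int);red=(im[...,0]-np.maximum(im[...,1],im[...,2])>90)
for v in (225,230,235,240): 
    xs=np.where(red[v])[0];print(v,((xs.min()-170)*4/3,(xs.max()-170)*4/3),(v-150)*4/3)
E
```

```text
target (0.625, 0.307) (np.float64(137.0), np.float64(239.0), np.float64(89.0), np.float64(188.0))
target (0.6243, 0.3059) (np.float64(136.0), np.float64(238.0), np.float64(91.0), np.float64(187.0))
target (0.623, 0.307) (np.float64(134.0), np.float64(236.0), np.float64(90.0), np.float64(184.0))
target (0.627, 0.309) (np.float64(140.0), np.float64(242.0), np.float64(86.0), np.float64(191.0))
held 0.22 (np.float64(100.0), np.float64(299.0), np.float64(117.0), np.float64(199.0))
held 0.223 (np.float64(99.0), np.float64(301.0), np.float64(115.0), np.float64(200.0))
held 0.226 (np.float64(98.0), np.float64(304.0), np.float64(113.0), np.float64(201.0))
225 (np.float64(154.66666666666666), np.float64(218.66666666666666)) 100.0
230 (np.float64(148.0), np.float64(226.66666666666666)) 106.66666666666667
235 (np.float64(144.0), np.float64(229.33333333333334)) 113.33333333333333
240 (np.float64(140.0), np.float64(233.33333333333334)) 120.0
```

```bash
python3 -m jog '[[6,18,0,0],[12,36,0,0],[13.5,43,-10,0],[13.5,43,-30,0],[13.5,43,-55,0],[13.5,43,-75,0],[13.5,43,-88,0],[13.5,43,-95,0]]';python3 - <<'E'
from h import *
show()
w=get_image("wrist")["image"][:,:,::-1];t=get_image("top")["image"][:,:,::-1];s=get_image("scene")["image"][:,:,::-1]
a=cv2.resize(w[150:400,170:470],(400,333));c=cv2.resize(s[240:360,410:560],(400,320),interpolation=cv2.INTER_CUBIC)
o=np.zeros((333,800,3),np.uint8);o[:333,:400]=a;o[:320,400:]=c;cv2.imwrite("pics/m2.png",o)
E
```

```text
time: 32.95
position: [0.6262, 0.3119, 0.112]
tool_rot: [-2.097, -1.913, -0.633]
ft_force: [0.4, 0.5, -0.1]
grip_width: 0.709
t 32.95 p [0.6262 0.3119 0.112 ] z [ 0.157  0.45  -0.879] y [ 0.986 -0.119  0.115] q [-0.98  0.41  0.83  1.81 -0.91  0.97  0.19] F [ 0.4  0.5 -0.1] g 0.709
```

View pics/m2.png

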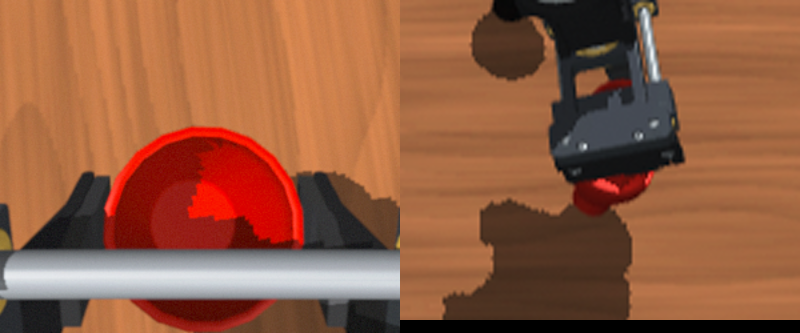

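```bash
python3 -m jog '[[0,1,-4,0],[0,2,-10,0],[0,2,-16,0],[0,2,-22,0],[0,2,-27,0],[0,2,-30,0],[0,2,-32,0],[0,2,-32,0]]';python3 -c "from h import *;show()"
```

```text
time: 34.1
position: [0.6264, 0.3143, 0.081]
tool_rot: [-2.096, -1.913, -0.634]
ft_force: [-0.4, -0.7, -0.7]
grip_width: 0.71
t 34.1 p [0.6264 0.3143 0.081 ] z [ 0.157  0.45  -0.879] y [ 0.986 -0.119  0.116] q [-0.95  0.45  0.8   1.83 -0.97  0.93  0.24] F [-0.4 -0.7 -0.7] g 0.71
```

```bash
python3 -m jog '[[0,0,-1,0],[0,0,-2,0],[0,0,-3,0],[0,0,-3.5,0],[0,0,-3.5,0],[0,0,-3.5,0],[0,0,-3.5,0],[0,0,-3.5,0]]';python3 -c "from h import *;show()"
```

```text
time: 35.1
position: [0.6264, 0.3143, 0.0776]
tool_rot: [-2.096, -1.913, -0.634]
ft_force: [-1.3, 0.9, 1.2]
grip_width: 0.711
t 35.1 p [0.6264 0.3143 0.0776] z [ 0.157  0.45  -0.879] y [ 0.986 -0.119  0.116] q [-0.95  0.45  0.79  1.83 -0.97  0.93  0.25] F [-1.3  0.9  1.2] g 0.711
```

```bash
python3 -m jog '[[0,0,-0.7,0],[0,0,-0.7,0],[0,0,-0.7,0],[0,0,-0.7,0],[0,0,-0.7,0],[0,0,-0.7,0],[0,0,-0.7,0],[0,0,-0.7,0]]' 0.85;python3 -c "from h import *;show()";  python3 -m jog '[[0,0,4,0],[0,0,15,0],[-2,-8,32,0],[-8,-25,60,0],[-15,-45,95,0],[-22,-65,130,0],[-25,-85,150,0],[-25,-120,160,0]]'; python3 -m jog '[[0,-50,10,0],[0,-105,20,0],[0,-160,20,0],[0,-215,20,0],[0,-250,20,0],[0,-260,20,0],[0,-260,20,0],[0,-260,20,0]]';python3 - <<'E'
from h import *
show()
t=get_image("top")["image"][:,:,::-1];s=get_image("scene")["image"][:,:,::-1]
o=np.zeros((600,800,3),np.uint8);o[:300]=cv2.resize(t[150:300,100:500],(800,300),interpolation=cv2.INTER_CUBIC)
o[300:]=cv2.resize(s[190:355,140:580],(800,300),interpolation=cv2.INTER_CUBIC);cv2.imwrite("pics/f.png",o);cv2.imwrite("pics/topf.png",t)
E
```

```text
time: 36.1
position: [0.6264, 0.3143, 0.0769]
tool_rot: [-2.096, -1.913, -0.634]
ft_force: [0.3, 0.8, -0.8]
grip_width: 0.927
t 36.1 p [0.6264 0.3143 0.0769] z [ 0.157  0.45  -0.879] y [ 0.986 -0.119  0.116] q [-0.95  0.45  0.79  1.84 -0.97  0.93  0.25] F [ 0.3  0.8 -0.8] g 0.927
time: 37.1
position: [0.6015, 0.1941, 0.2399]
tool_rot: [-2.093, -1.914, -0.639]
ft_force: [0.4, -0.2, 0.6]
grip_width: 0.924
time: 38.1
position: [0.6015, -0.0636, 0.2572]
tool_rot: [-2.092, -1.915, -0.635]
ft_force: [0.4, 0.2, 0.5]
grip_width: 0.927
t 38.1 p [ 0.6015 -0.0636  0.2572] z [ 0.156  0.452 -0.878] y [ 0.986 -0.116  0.116] q [-0.53  0.33  1.09  1.65 -0.77  1.5   0.59] F [0.4 0.2 0.5] g 0.927
```

Out of picture views, so I'll check with numbers.

```bash
python3 - <<'E'
from h import *
def red(im): im=im.astype(int);return ((im[...,0]-np.maximum(im[...,1],im[...,2]))>110).astype(np.uint8)
for n in("top","scene"):
    g=get_image(n);o=cv2.imread(f"pics/{n}0.png")[:,:,::-1]
    for lab,im in(("before",o),("now",g["image"])):
        k,_,st,ce=cv2.connectedComponentsWithStats(red(im))
        print(n,lab,[(st[i].tolist(),ce[i].round(1).tolist()) for i in range(1,k) if st[i,4]>15])
    K=np.array([[g["fx"],0,g["cx"]],[0,g["fy"],g["cy"]],[0,0,1]]);M=R.from_rotvec(g["rotation"]).as_matrix();a=np.linspace(0,6.28,90)
    for z in(.066,.093):
        P=np.c_[.625+.031*np.cos(a),.307+.031*np.sin(a),0*a+z];q=(P-g["position"])@M;u=q[:,:2]/q[:,2:]*g["fx"]+[g["cx"],g["cy"]]
        print("pred rim z",z,u.min(0).round(1),u.max(0).round(1))
    d=np.abs(g["image"].astype(int)-o).sum(2)
    for nm,(x0,y0,x1,y1) in (dict(black=(168,252,200,284),jar=(432,258,465,288),spat=(408,160,442,244)) if n=="top" else dict(black=(438,212,474,250),jar=(155,218,190,262),spat=(160,270,206,366))).items(): print(nm,"changed px",int((d[y0:y1,x0:x1]>90).sum()),"of",(y1-y0)*(x1-x0))
E
```

```text
top before [([160, 178, 26, 26, 405], [173.0, 189.0]), ([368, 237, 10, 7, 62], [372.6, 240.3]), ([63, 319, 17, 20, 145], [72.7, 327.3]), ([48, 320, 27, 31, 501], [59.1, 337.4]), ([128, 395, 25, 31, 558], [139.4, 411.1])]
top now [([156, 176, 29, 28, 490], [170.8, 188.9]), ([63, 319, 17, 20, 147], [72.6, 327.3]), ([48, 320, 27, 31, 500], [59.1, 337.4]), ([128, 395, 25, 31, 560], [139.4, 411.1])]
pred rim z 0.066 [158.8 177.5] [184.8 203.2]
pred rim z 0.093 [155.4 175.4] [181.9 201.7]
black changed px 0 of 1024
jar changed px 481 of 990
spat changed px 2444 of 2856
scene before [([458, 127, 24, 19, 305], [470.1, 135.2]), ([550, 170, 30, 21, 315], [566.7, 178.7]), ([547, 179, 22, 15, 111], [556.2, 187.4]), ([245, 248, 15, 12, 96], [251.7, 253.5]), ([474, 286, 31, 28, 218], [489.7, 301.7])]
scene now [([458, 127, 24, 19, 302], [470.1, 135.1]), ([550, 170, 30, 21, 315], [566.7, 178.7]), ([547, 179, 22, 15, 111], [556.2, 187.4]), ([477, 279, 32, 28, 218], [493.0, 294.4])]
pred rim z 0.066 [472.6 286.2] [504.3 313.6]
pred rim z 0.093 [475.8 279.3] [508.3 307.1]
black changed px 0 of 1368
jar changed px 325 of 1540
spat changed px 1061 of 4416
```

```bash
python3 -m jog '[[-5,30,30,0],[-15,70,60,0],[-30,115,90,0],[-45,160,120,0],[-60,200,150,0],[-70,225,150,0],[-70,225,150,0],[-70,225,150,0]]'; python3 - <<'E'
from h import *
show()
def red(im): im=im.astype(int);return ((im[...,0]-np.maximum(im[...,1],im[...,2]))>90).astype(np.uint8)
for n in("top","scene"):
    g=get_image(n);o=cv2.imread(f"pics/{n}0.png")[:,:,::-1];im=g["image"];cv2.imwrite(f"pics/{n}f.png",im[:,:,::-1])
    k,_,st,ce=cv2.connectedComponentsWithStats(red(im));print(n,[(st[i].tolist(),ce[i].round(1).tolist()) for i in range(1,k) if st[i,4]>12])
    # pin predicted: grip from dock z 5..35 at y=66
    K=dockR();M=R.from_rotvec(g["rotation"]).as_matrix()
    P=np.array([D0+K@np.array([0,.0665,h]) for h in(.005,.020,.035)]);q=(P-g["position"])@M;print("pin pred px 5/20/35",(q[:,:2]/q[:,2:]*g["fx"]+[g["cx"],g["cy"]]).round(1).tolist())
    d=np.abs(cv2.GaussianBlur(cv2.cvtColor(im,cv2.COLOR_RGB2HSV),(3,3),0)[...,0].astype(int)-cv2.GaussianBlur(cv2.cvtColor(np.ascontiguousarray(o),cv2.COLOR_RGB2HSV),(3,3),0)[...,0])
    for nm,(x0,y0,x1,y1) in (dict(black=(168,252,200,284),jar=(432,258,465,288),spat=(408,160,442,244)) if n=="top" else dict(black=(438,212,474,250),jar=(155,218,190,262),spat=(160,270,206,366))).items():
        r=[]
        for I in(o,im):
            gr=cv2.Canny(np.ascontiguousarray(I[y0:y1,x0:x1]),80,200);r.append(gr>0)
        A=im[y0:y1,x0:x1].astype(np.float32).mean(2);B=o[y0:y1,x0:x1].astype(np.float32).mean(2)
        print(nm,"changed",int((np.abs(A-B)>30).sum()),"phase shift",np.round(cv2.phaseCorrelate(B,A),2))
g=get_image("top");L=cv2.cvtColor(g["image"],cv2.COLOR_RGB2LAB).astype(int)
c=L[190:240,300].astype(int);e=np.abs(np.diff(c,axis=0)).sum(1);i=e.argmax();print("lid near edge row",190+i,unproj(g,[(300,190.5+i)],.088).round(4))
E
```

```text
time: 39.3
position: [0.5316, 0.1581, 0.4065]
tool_rot: [-2.097, -1.912, -0.634]
ft_force: [0.4, 0.0, 0.7]
grip_width: 0.924
t 39.3 p [0.5316 0.1581 0.4065] z [ 0.158  0.45  -0.879] y [ 0.986 -0.12   0.116] q [-1.04 -0.2   0.87  1.65 -0.29  1.38 -0.24] F [0.4 0.  0.7] g 0.924
top [([377, 115, 21, 22, 176], [385.7, 124.7]), ([391, 126, 11, 9, 25], [395.2, 130.3]), ([379, 134, 9, 6, 15], [383.5, 136.9]), ([391, 135, 11, 6, 17], [396.1, 137.3]), ([156, 176, 30, 29, 635], [170.0, 189.9]), ([364, 264, 12, 7, 50], [370.6, 266.9]), ([62, 318, 18, 22, 176], [72.1, 327.1]), ([48, 320, 27, 31, 522], [59.1, 337.4]), ([128, 394, 25, 32, 587], [139.4, 411.0])]
pin pred px 5/20/35 [[365.0, 268.2], [369.1, 268.2], [373.2, 268.2]]Traceback (most recent call last):
  File "<stdin>", line 16, in <module>
    return _wrapfunc(a, 'round', decimals=decimals, out=out)
    return _wrapit(obj, method, *args, **kwds)
    conv = _array_converter(obj)
ValueError: setting an array element with a sequence. The requested array has an inhomogeneous shape after 1 dimensions. The detected shape was (2,) + inhomogeneous part.
```

```bash
python3 - <<'E'
from h import *
g=get_image("top");im=g["image"];o=cv2.imread("pics/top0.png")[:,:,::-1]
for nm,(x0,y0,x1,y1) in dict(black=(168,252,200,284),jar=(432,258,465,288),spat=(408,160,442,220)).items():
    A=im[y0:y1,x0:x1].astype(np.float32).mean(2);B=o[y0:y1,x0:x1].astype(np.float32).mean(2)
    print(nm,"changed",int((np.abs(A-B)>30).sum()),cv2.phaseCorrelate(B.copy(),A.copy()))
L=cv2.cvtColor(im,cv2.COLOR_RGB2LAB).astype(int)
for col in(300,325,340):
    e=np.abs(np.diff(L[195:235,col],axis=0)).sum(1);i=e.argmax();print("lid edge row",195+i,unproj(g,[(col,195.5+i)],.088).round(4))
show()
E
```

```text
black changed 168 ((0.08308206377969185, 0.05922865431549873), 0.7879104781895876)
jar changed 349 ((-0.05298246447014421, 0.03575026697927974), 0.9322268984935902)
spat changed 12 ((0.07761606968947987, -0.05500994553493399), 0.9676766333756623)
lid edge row 199 [[ 0.6089 -0.0012  0.088 ]]
lid edge row 211 [[ 0.5822 -0.0609  0.088 ]]
lid edge row 212 [[ 0.5809 -0.0962  0.088 ]]
t 39.4 p [0.532  0.1576 0.4065] z [ 0.158  0.449 -0.879] y [ 0.986 -0.121  0.115] q [-1.04 -0.2   0.87  1.65 -0.29  1.38 -0.24] F [-0.5 -0.4  0.8] g 0.925
```

```bash
python3 -c "
from bench import *
print(close_job())"
```

```text
the job is handed in; nothing more can be done
None
```

The job is done and handed in at about 39 s of the 59 s allowed. The pin is parked, the lid is open, and the red cup is nested in the standing red cup.

**How it went**
- **Tilt:** Moves only allow a turn about the vertical, so I pushed the stretched arm against its reach limit until the tool leaned about 28.5°. I kept that lean for everything after.
- **Pin:** I drew it out along its axis and lowered it into the notch until the collar pressed on the plate at about 9 N, then released it.
- **Lid:** I pushed it by the handle until the force rose to about 7 N, well above the 2 N of friction.
- **Cup:** I gripped it at the rim, lifted it out, lowered it to light contact in the standing red cup and let go.

**Last checks, from the cameras by computation**
- **Pin:** It is within about 2 px of where it should be when parked.
- **Lid:** The edge measured about 150 mm from shut in two of the three columns I read. The third picked up some other edge, so I ignored it. An earlier reading showed only 144 mm, and I pushed the lid again after that.
- **Nested cup:** Its rim matches the height of a nested cup (93 mm) at the standing cup's position, in both views.
- **Left alone:** The black cup, jar and spatula shifted by less than 0.1 px. Moving shadows and lighting changed their brightness, so simple pixel differences there mean little.

**Not fully confirmed**
- **Last picture:** I had used all 12 picture views, so I never looked at the final state by eye.
- **Jaw tilt:** The jaws were about 6.6° off level while carrying the cup, so it may have settled by a millimetre or so on release.
- **Early force:** While I was building up the tilt, the wrist force briefly read about 38 N in free air. I put that down to a fast joint move.
- **Refused move:** One mistyped move command was refused and moved nothing.

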